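# Hang the drying-bottle carrier level

### The arm

A 7-joint arm with a two-finger parallel gripper is mounted at the origin on the work surface. World frame = base frame: x ahead of the robot, y to its left, z up, the work surface at z = 0. Lengths are in m, angles in rad, forces in N, time in s.
With the tool pointing down it reaches from about 0.4 to 0.875 m from the base axis. Payload 6.5 kg.
Tool frame: the origin (TCP) lies at the very end of the fingers, on their centre line; the grasp point (between the pads) lies 19 mm behind it; x points along the fingers, y is the direction in which the jaws open and shut, and the axes are right-handed (so a half turn about x gives the same grasp; the last joint's range is limited). The gripper opens to 88 mm and grips with 3 to 60 N. Pads are 18 mm wide; open, the fingers measure 123 mm over their backs; the gripper's body (75 mm by 187 mm) begins 45 mm behind the grasp point.
Start: joints at [-1.281, 0.536, -0.004, 1.538, 0.003, 1.067, -0.071], TCP at [0.226, 0.609, 0.239] pointing down, gripper open.
Joint ranges: [-2.7, 2.7], [-0.37, 2.16], [-1.27, 1.26], [0.24, 2.4], [-1.31, 4.45], [0.19, 1.91], [-2.76, 2.76]. Speed limits (rad/s): [2.39, 2.39, 3.14, 3.14, 3.14, 3.14, 3.14].

### API

Orientations are given as a unit quaternion [x, y, z, w].
In Python, from cell import arm, optics gives the robot as it stands.
- The arm moves only by the tool arm_command, never from a script. Its argument "targets" is a list of rows, each a list of 5 numbers: the shift along the tool's x, y, z in m, then the turn about the tool's x in rad, then the gripper command: -1 is shut, 1 is fully open, values between are in proportion. In form: [[tx, ty, tz, yaw, jaw], ...]. A call has exactly 8 rows; each row shifts and turns the commanded pose from where the row before left it, along the tool's axes as they then stand; what a row does not reach is not made up. A row lasts 1/8 s, in which the tool goes at most 62.5 mm and 10.7 degrees, less where a joint would pass 70% of its speed; a pose out of reach is approached as far as the arm can. A call with a gripper value outside its range is refused whole. The fingers move at their own pace and stop on an object; the grip force is fixed at half the most. Time passes only in rows, so rows that do not move let the fingers close, or fill a call up. It gives the time, the measured TCP pose, the force and the opening at its end, in the units of the state.
- arm.state(): the state, without advancing time (a new reading comes with each control period).
- optics.read_camera(name): name is "side" or "top"; returns a dict with "image" (400x640x3 uint8, red, green, blue), "fov_y" (degrees; the focal length in pixels is half the picture's height over the tangent of half this angle, whatever the lens; pixels are square), "cx", "cy" (the principal point, pixels), "R" (3x3) and "t" (3): a world point X has camera coordinates R X + t. Camera axes: x right, y down, z forward; pixel columns grow to the right and rows downward; lengths in m; the calibration is good to about 2 mm. A picture is of the moment at which its call begins. There is no depth.
- arm.finish_job(): hands the job in, once; it reports no verdict.
The state is a dict: "time": time; "q": joint angles; "dq": joint speeds; "joint_efforts": joint torques, N m; "tcp_pos": TCP position; "orientation": TCP orientation; "wrist_force": force on the tool from outside, world axes, zero at the start; "torque": the same for the moment, N m; "finger_gap": opening from 0.0 (shut) to 1.0 (fully open).
Only numpy, scipy, OpenCV 4.12 (cv2) and the standard library are available. Lean on these libraries where they do the work, as an engineer would, in place of code of your own. Each camera call takes 0.05 s, during which the arm holds its last target.

### The job

Take the white bottle carrier by its blue tab and hang it on the stand's steel peg by whichever of its five holes makes it hang level. Slide it gently along the peg until it is home against the orange collar, then let go, with all three bottles still standing in their pockets. Leave everything else where it is and do not push hard on the stand.

Things in the scene. Friction and masses are not known exactly. Their poses are not given: they have to be found in the camera images.
- carrier: Loose white C-shaped bracket, 0.14 kg empty, its centre of mass at (0, -20, 58) mm. Origin: centre of the tray's underside; z up, y along the tray. Tray 56 (x) by 166 (y) by 22 mm high, floor 4 mm thick, pockets at y = -53, 0, +53. An upright at y = -87 (8 mm thick) carries a level arm over the pockets: x = -6 to 6, y = -91 to 75, z = 122 to 148; a tab stands on it.
- mid_hole (a point): Centre of the middle one of five round through holes, 13 mm across, that run along the carrier's x through its 12 mm thick arm. In the carrier's frame it lies at x = 0, y = -7, z = 135 mm; all five are at z = 135 and y = -51, -29, -7, +15, +37 mm.
- tab_grip (a point): Middle of the blue grip tab on the carrier's arm, at x = 0, y = 0, z = 175 mm in the carrier's frame. The tab is 12 mm thick (x), 30 mm wide (y) and reaches from z = 148 to 188; grip it across its thickness.
- full: Loose bottle filled with tan beads, 0.20 kg (give or take 10 %), 46 mm diameter, 76 mm high, blue cap; stands in one of the carrier's three pockets (which one varies). Origin: centre of its underside.
- empty_a: Loose clear empty bottle of the same size and cap, 0.03 kg, in another pocket. Origin: centre of its underside.
- empty_b: Loose clear empty bottle, as the other, 0.03 kg, in the remaining pocket. Origin: centre of its underside.
- stand: Fixed stand. Origin on the table, straight below the peg's line; z up, x the way the peg points. White base x = -55 to 65 mm, 110 mm wide, 12 mm high. Round post (radius 14 at most) at x = -35 mm with a telescopic rod and on it a blue head: x = -50 to -20, 22 mm wide, reaching 8 mm above and below the peg's axis. Head, peg and collar are clamped and stay put under gentle working forces.
- peg_foot (a point): Point on the table 40 mm along x from the stand's origin, right below the level steel peg: 8 mm diameter, from the head (x = -20 in the stand's frame) to its free tip (x = +70), y = 0. ITS HEIGHT VARIES AND IS NOT REPORTED: the axis is 195 to 225 mm above the table; find it by touch or sight.
- collar_foot (a point): Point on the table 22 mm along x from the stand's origin, roughly below the orange stop collar on the peg (20 mm diameter, 10 mm long). The collar's outer face, towards the tip, is at x = +15 to +30 mm in the stand's frame; WHERE EXACTLY IS NOT REPORTED: slide the carrier inwards until it is felt.
- amber: Bystander: amber jar with green cap, 72 mm diameter, 150 mm high, origin under its centre.
- spare: Bystander: clear jar with blue cap, 50 mm diameter, 100 mm high, origin under its centre.
- beaker: Bystander: clear beaker, 64 mm diameter, 80 mm high, origin under its centre.
- loose_cap: Bystander: blue screw ring, 42 mm diameter, 16 mm high, origin under its centre.
- dish: Bystander: white shallow dish, 70 mm diameter, 16 mm high, origin under its centre.
- spatula: Bystander: spatula with black handle, 150 mm long along its x, lying on the table.
There are look-alikes about, which are no part of the job. Leave any red look-alike of the full alone.

How it is judged:
On the way:
1. the carrier is lifted clear of the table with its bottles in it (height (world z) of carrier above 0.03 m and z of full in the frame of carrier below 0.012 m), for 0.2 s.
At the end, for the whole second after the job is handed in: The carrier hangs at rest on the peg through one of its holes, its upright axis within 6 degrees of vertical, the arm's face within 3.5 mm of the collar, borne by the stand alone, and all three bottles stand on the floor of the pockets (angle between carrier's own z axis and vertical below 0.105 rad and z of peg_rod_c1 in the frame of carrier between 0.128 and 0.142 m and x of collar_c0 in the frame of carrier between -0.0145 and 0.0145 m and contact force between carrier and stand above 1.5 N and linear speed of carrier below 0.02 m/s and angular speed of carrier below 0.15 rad/s and z of full in the frame of carrier between 0.002 and 0.01 m and x of full in the frame of carrier between -0.008 and 0.008 m and z of empty_a in the frame of carrier between 0.002 and 0.01 m and x of empty_a in the frame of carrier between -0.008 and 0.008 m and z of empty_b in the frame of carrier between 0.002 and 0.01 m and x of empty_b in the frame of carrier between -0.008 and 0.008 m); the robot touches nothing.
It fails at once if the stand (peg, head, collar) is pushed by the carrier with more than 20 N (contact force between carrier and stand above 20 N).
It fails at once if the robot pushes the stand with more than 20 N (contact force between the arm and stand above 20 N).
It fails at once if the robot's fingers push the stand with more than 20 N (contact force between the fingers and stand above 20 N).
It fails at once if a bystander is moved more than 30 mm (distance of any of amber, spare, beaker, loose_cap, dish, spatula from where it was at the start of the episode above 0.03 m).
It also fails if it takes over 72 s, if anything falls off the work surface, if the arm or the gripper's body presses on something with over 40 N, if the wrist force passes 120 N, or if a joint passes its speed limit or range.

## Working session

There is one attempt and no reset: what is moved stays moved. The work goes in short steps, Python scripts to look and compute and a tool call to move; the robot and the scene stay as the last step left them, time stands still between calls to the robot, and variables do not carry over. Pictures are saved under pics/ and viewed, and the job is handed in when it is done.

Besides the shell and the picture viewer there is one more tool, called after "Emit:" as name(argument=value, ...) on one line, values as JSON. arm_command: Moves the arm, as the interface text tells. Its arguments: {"type":"object","properties":{"targets":{"type":"array"}},"required":["targets"]}

```bash
ls; mkdir -p pics; python3 - <<'E'
from cell import arm, optics
import cv2
print(arm.state())
for n in("side","top"):
    c=optics.read_camera(n); cv2.imwrite(f"pics/{n}0.png",c["image"][:,:,::-1]); print(n,c["fov_y"],c["cx"],c["cy"],c["R"],c["t"])
E
```

```text
pics
{'time': 0.0, 'q': array([-1.28115931,  0.53714376, -0.00442348,  1.53886011,  0.00257892,
        1.06731322, -0.07121519]), 'dq': array([-5.20530527e-04,  1.50023664e-04, -7.64272551e-04,  1.32969662e-03,
       -1.35315712e-03,  1.45025509e-05, -4.67929323e-04]), 'joint_efforts': array([-3.30667226e-04, -5.70997846e+01,  9.90463570e-01, -2.51604366e+01,
       -5.62678592e-02,  1.78918184e-02,  1.43239890e-04]), 'tcp_pos': array([0.22624861, 0.60869687, 0.23785882]), 'orientation': array([ 0.12452903,  0.69601343, -0.12573694,  0.69587933]), 'wrist_force': array([-1.07665245,  0.12663417,  0.75300119]), 'torque': array([-0.03815311, -0.01058379, -0.048042  ]), 'finger_gap': 1.0003324535191425}
side 42.800608766753655 312.96949276900233 189.34588728614605 [[-0.95275756 -0.3036497   0.00706302]
 [-0.16833599  0.50854399 -0.84442051]
 [ 0.25281618 -0.80571699 -0.53563431]] [0.52553522 0.22194307 1.20768253]
top 55.2979859640084 320.65724926379613 191.8357030754635 [[ 0.00558519 -0.99996267  0.00659289]
 [-0.99081542 -0.00642462 -0.13506857]
 [ 0.13510589 -0.00577795 -0.99081432]] [-0.01064465  0.58330471  1.23564684]
```

View pics/side0.png

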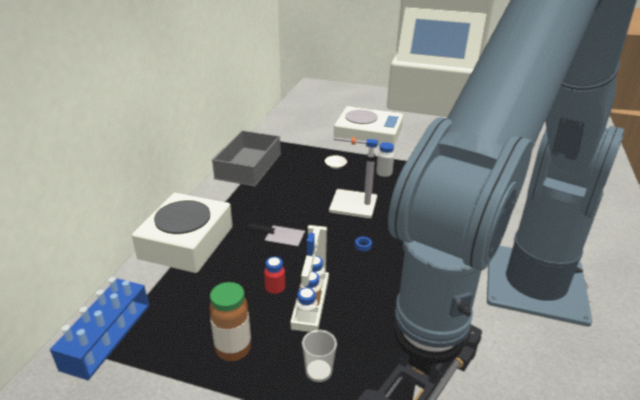

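View pics/top0.png

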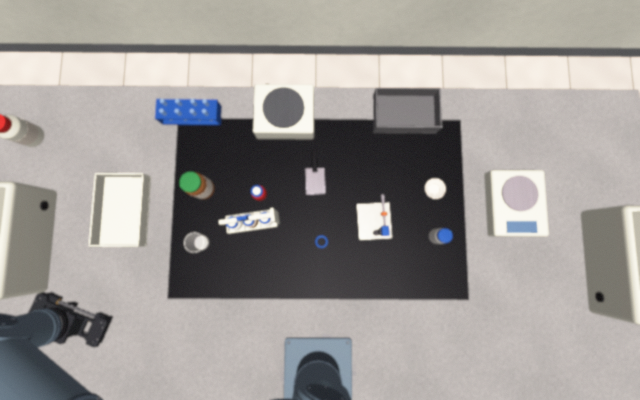

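The side view shows the carrier at about (312, 290), the stand at (355, 200) and the red look-alike at (274, 275). The top view shows the carrier at about (249, 221) and the stand at (375, 220), with the peg pointing up the image (+x). I'll zoom in on both.

```bash
cat > h.py <<'E'
import numpy as np, cv2
from cell import arm, optics
class Cam:
    def __init__(s,n):
        c=optics.read_camera(n); s.im=c["image"]; s.R=np.array(c["R"]); s.t=np.array(c["t"]); s.f=s.im.shape[0]/2/np.tan(np.radians(c["fov_y"])/2); s.cx=c["cx"]; s.cy=c["cy"]
        s.C=-s.R.T@s.t
    def ray(s,u,v):
        d=s.R.T@np.array([(u-s.cx)/s.f,(v-s.cy)/s.f,1]); return d/np.linalg.norm(d)
    def plane(s,u,v,z):
        d=s.ray(u,v); return s.C+d*(z-s.C[2])/d[2]
    def proj(s,X):
        p=s.R@np.asarray(X,float)+s.t; return np.array([s.f*p[0]/p[2]+s.cx,s.f*p[1]/p[2]+s.cy])
    def crop(s,name,u0,u1,v0,v1,k):
        cv2.imwrite("pics/"+name,cv2.resize(s.im[v0:v1,u0:u1,::-1],None,fx=k,fy=k,interpolation=cv2.INTER_CUBIC))
def tri(a,pa,b,pb):
    d1=a.ray(*pa);d2=b.ray(*pb)
    A=np.stack([d1,-d2],1);x=np.linalg.lstsq(A,b.C-a.C,rcond=None)[0]
    p=a.C+d1*x[0];q=b.C+d2*x[1]; return (p+q)/2,np.linalg.norm(p-q)
E
python3 - <<'E'
from h import *
s=Cam("side");t=Cam("top")
s.crop("s_car.png",260,360,220,335,5)
s.crop("s_std.png",320,410,125,225,6)
t.crop("t_car.png",210,290,195,245,10)
t.crop("t_std.png",345,405,185,250,9)
E
```

```text
(no output)
```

View pics/s_car.png

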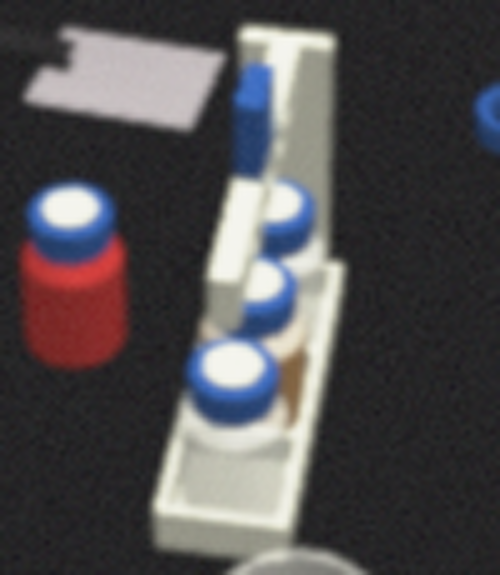

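View pics/s_std.png

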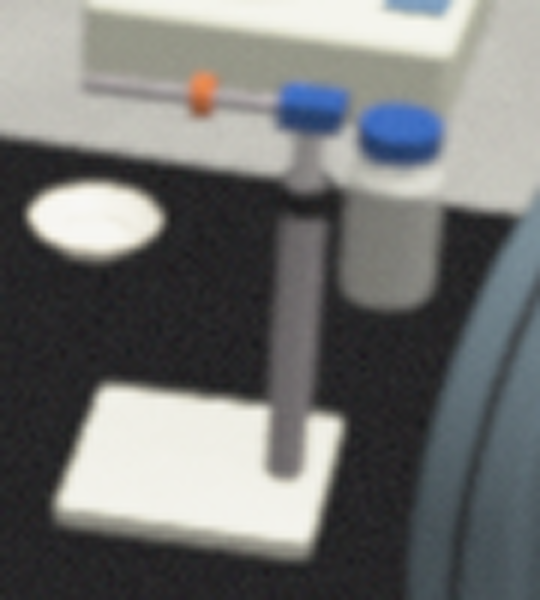

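View pics/t_car.png

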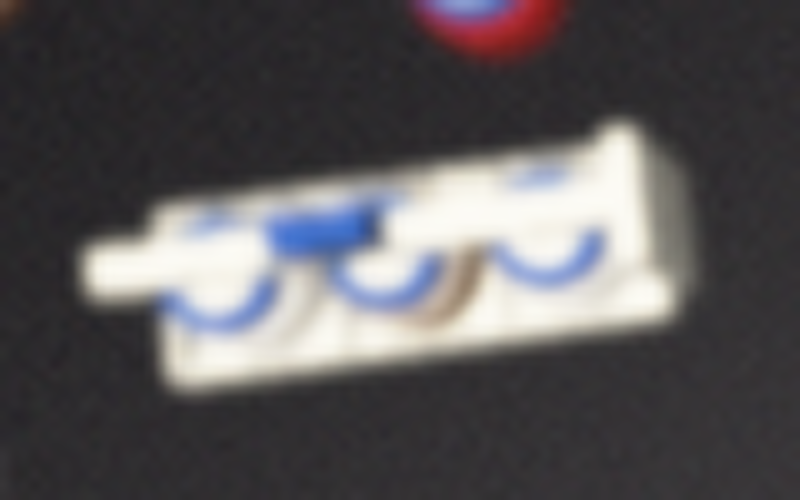

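View pics/t_std.png

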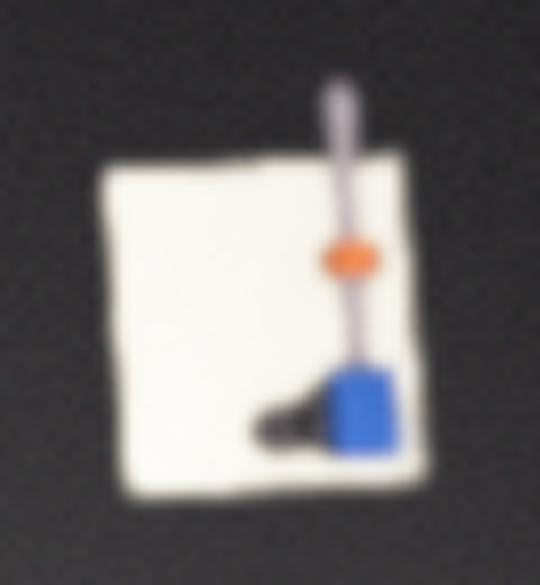

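The tan beads are beside the middle cap in both views, so the full bottle is in pocket y=0. The centre of mass is then at y≈-7, which makes the middle hole the right one. Next I'll measure poses.

```bash
cat > m1.py <<'E'
from h import *
s=Cam("side");t=Cam("top")
def blue(c,u0,u1,v0,v1):
    im=c.im[v0:v1,u0:u1].astype(int); m=((im[...,2]-im[...,0]>50)).astype(np.uint8)
    n,l,st,ce=cv2.connectedComponentsWithStats(m); 
    return [(st[i].tolist(),(ce[i]+[u0,v0]).round(2).tolist()) for i in range(1,n) if st[i,4]>8]
print("top car",blue(t,215,285,200,240)); print("side car",blue(s,290,335,225,320))
print("top std",blue(t,365,400,215,245)); print("side std",blue(s,360,380,130,160))
def orange(c,u0,u1,v0,v1):
    im=c.im[v0:v1,u0:u1].astype(int); w=np.clip(im[...,0]-im[...,2]-40,0,None).astype(float)
    v,u=np.mgrid[v0:v1,u0:u1]; return (u*w).sum()/w.sum(),(v*w).sum()/w.sum()
ot=orange(t,375,395,205,222); os_=orange(s,345,365,130,150)
print("collar",ot,os_,tri(t,ot,s,os_))
# white base corners at z=.012 via top
m=(t.im[195:245,350:400].min(2)>150).astype(np.uint8)
c=max(cv2.findContours(m,0,2)[0],key=cv2.contourArea)
r=cv2.minAreaRect(c); b=cv2.boxPoints(r)+[350,195]
print([t.plane(*p,.012).round(4).tolist() for p in b], t.plane(*(np.array(r[0])+[350,195]),.012))
E
python3 m1.py
```

```text
top car [([22, 15, 17, 11, 65], [243.63, 219.12]), ([45, 19, 10, 4, 15], [265.53, 220.93]), ([11, 23, 11, 5, 20], [232.05, 225.65])]
side car [([17, 8, 7, 22, 129], [310.09, 242.76]), ([7, 32, 26, 47, 294], [310.69, 285.17])]
top std [([16, 11, 8, 10, 72], [384.67, 230.5])]
side std [([7, 9, 11, 8, 72], [371.68, 142.12])]
collar (np.float64(383.6358792184725), np.float64(213.26702190645352)) (np.float64(353.30720092915215), np.float64(139.55052264808361)) (array([ 0.49913669, -0.18747987,  0.20908489]), np.float64(0.000272182700335414))
[[0.5675, -0.1262, 0.012], [0.5759, -0.2407, 0.012], [0.4327, -0.2475, 0.012], [0.4246, -0.1347, 0.012]] [ 0.49962524 -0.18729113  0.012     ]
```

```bash
cat > m2.py <<'E'
from h import *
s=Cam("side");t=Cam("top")
P=lambda x,y:(345+(x+.5)/9-.5,185+(y+.5)/9-.5)
q=[t.plane(*P(*c),.012) for c in [(103,165),(405,152),(425,485),(125,497)]]
print(np.round(q,4)); q=np.array(q)[:,:2]
ax=(q[0]+q[1]-q[2]-q[3])/2; ay=(q[0]+q[3]-q[1]-q[2])/2; print("len",np.linalg.norm(ax),np.linalg.norm(ay),"yaw",np.degrees(np.arctan2(ax[1],ax[0])),np.degrees(np.arctan2(-ay[0],ay[1])))
c=q.mean(0); yaw=np.arctan2(ax[1],ax[0]); e=np.array([np.cos(yaw),np.sin(yaw)]); o=c-.005*e; print("origin",o)
# peg pts on z=.209
for n,p in dict(tip=(341,84),col=(351,259),hd=(360,368)).items(): print(n,t.plane(*P(*p),.209).round(4))
S=lambda x,y:(320+(x+.5)/6-.5,125+(y+.5)/6-.5)
print("tip tri",tri(t,P(341,84),s,S(85,84)), "head tri",tri(t,(384.67,230.5),s,(371.68,142.12)))
print("junction tri",tri(t,P(360,368),s,S(282,103)))
# carrier
Q=lambda x,y:(210+(x+.5)/10-.5,195+(y+.5)/10-.5)
for n,p,z in [("armend",(85,272),.148),("tab TL",(268,225),.188),("tab BL",(275,255),.188),("tabTR",(365,207),.188),("tabBR",(372,243),.188),("arm L top",(80,247),.148),("L bot",(92,300),.148),("trayBL",(180,388),.022),("trayBR",(675,320),.022),("traytopL",(155,203),.022)]:
    print(n,t.plane(*Q(*p),z).round(4))
K=lambda x,y:(260+(x+.5)/5-.5,220+(y+.5)/5-.5)
print("side tray near end bottom corners",s.plane(*K(157,545),0).round(4),s.plane(*K(293,557),0).round(4), "armend",s.plane(*K(238,181),.148))
E
python3 m2.py
```

```text
[[ 0.55   -0.1277  0.012 ]
 [ 0.5556 -0.2421  0.012 ]
 [ 0.4305 -0.2472  0.012 ]
 [ 0.4255 -0.1351  0.012 ]]
len 0.12493457019545746 0.11340178266847414 yaw 2.8619519852852395 2.715928891549471
origin [ 0.48540158 -0.18829884]
tip [ 0.5554 -0.185   0.209 ]
col [ 0.4991 -0.1872  0.209 ]
hd [ 0.4644 -0.1895  0.209 ]
tip tri (array([ 0.55461767, -0.18609285,  0.2040004 ]), np.float64(0.002975090290527476)) head tri (array([ 0.44956535, -0.18980524,  0.20828208]), np.float64(0.0009111462195470334))
junction tri (array([ 0.46373559, -0.18999496,  0.2070331 ]), np.float64(0.0015226809661588892))
armend [0.4755 0.3025 0.148 ]
tab TL [0.4873 0.2393 0.188 ]
tab BL [0.4786 0.2369 0.188 ]
tabTR [0.4927 0.2112 0.188 ]
tabBR [0.4822 0.2088 0.188 ]
arm L top [0.483  0.3043 0.148 ]
L bot [0.4671 0.3    0.148 ]
trayBL [0.4441 0.3022 0.022 ]
trayBR [0.4677 0.1379 0.022 ]
traytopL [0.5058 0.313  0.022 ]
side tray near end bottom corners [0.5014 0.3111 0.    ] [0.4445 0.2995 0.    ] armend [0.48822731 0.24162663 0.148     ]
```

```bash
cat > m3.py <<'E'
from h import *
t=Cam("top"); print(t.C)
g=t.im.astype(float).mean(2)
pts=[]
for u in range(231,275):
    col=g[222:240,u]; 
    lo=col[-3:].mean(); hi=200; th=(lo+hi)/2
    k=[i for i in range(len(col)-1) if col[i]>th>=col[i+1]]
    if k: i=k[-1]; pts.append((u,222+i+(col[i]-th)/(col[i]-col[i+1])))
w=np.array([t.plane(*p,.022)[:2] for p in pts])
vx,vy,x0,y0=cv2.fitLine(w.astype(np.float32),cv2.DIST_HUBER,0,.01,.01).ravel()
r=(w-[x0,y0])@np.array([-vy,vx]); print(len(w),"yaw",np.degrees(np.arctan(-vx/vy)),"rms",r.std(), x0,y0)
o=np.array([.4868,.226]); print("dist of origin from edge", abs((o-[x0,y0])@np.array([-vy,vx])))
E
python3 m3.py
```

```text
[4.11063597e-01 2.42761922e-04 1.30315290e+00]
44 yaw 8.47534 rms 9.931097557485607e-05 0.45508382 0.21947281
dist of origin from edge 0.03233182505834411
```

```bash
cat > go.py <<'E'
from h import *
from scipy.spatial.transform import Rotation as Ro
def delta(target,yawdeg=None):
    """target TCP world; yawdeg: wanted heading of tool y (mod 180)"""
    st=arm.state(); R=Ro.from_quat(st["orientation"]); M=R.as_matrix()
    d=M.T@(np.array(target)-st["tcp_pos"])
    print("t",st["time"],"tcp",st["tcp_pos"].round(4),"toolx",M[:,0].round(3),"tooly",M[:,1].round(3),"toolz",M[:,2].round(3),"F",st["wrist_force"].round(2),"gap",round(st["finger_gap"],3))
    print("shift in tool axes",d.round(4))
    cur=np.degrees(np.arctan2(M[1,1],M[0,1])); print("tool y heading",cur)
    if yawdeg is not None:
        e=(yawdeg-cur+90)%180-90; print("turn (about world z) ",e," -> about tool x",np.radians(-e), "alt",np.radians(-(e-180*np.sign(e))))
    print("q",st["q"].round(3))
if __name__=="__main__":
    import sys; a=[float(x) for x in sys.argv[1:]]; delta(a[:3],a[3] if len(a)>3 else None)
E
python3 go.py .4855 .226 .230 8.5
```

```text
t 0.45 tcp [0.2264 0.6092 0.2386] toolx [-0. -0. -1.] tooly [ 0.348  0.937 -0.   ] toolz [ 0.937 -0.348  0.   ] F [0.74 0.87 1.84] gap 1.003
shift in tool axes [ 0.0087 -0.269   0.3764]
tool y heading 69.61604718853518
turn (about world z)  -61.11604718853518  -> about tool x 1.0666762492441624 alt -2.0749164043456307
q [-1.281  0.536 -0.004  1.538  0.003  1.067 -0.071]
```

Emit:
arm_command(targets=[[0.001, -0.0336, 0.047, 0, 1], [0.001, -0.0336, 0.047, 0, 1], [0.001, -0.0336, 0.047, 0, 1], [0.001, -0.0336, 0.047, 0, 1], [0.001, -0.0336, 0.047, 0, 1], [0.001, -0.0336, 0.047, 0, 1], [0.001, -0.0336, 0.047, 0, 1], [0.001, -0.0336, 0.047, 0, 1]])

```text
time: 1.45
tcp_pos: [0.4862, 0.2248, 0.231]
orientation: [0.125, 0.696, -0.125, 0.696]
wrist_force: [-0.0, 0.3, 0.1]
finger_gap: 1.0
```

Emit:
arm_command(targets=[[0, 0, 0, 0.17, 1], [0, 0, 0, 0.18, 1], [0, 0, 0, 0.18, 1], [0, 0, 0, 0.18, 1], [0, 0, 0, 0.18, 1], [0, 0, 0, 0.177, 1], [0, 0, 0, 0, 1], [0, 0, 0, 0, 1]])

```text
time: 2.45
tcp_pos: [0.4852, 0.2264, 0.2308]
orientation: [0.461, 0.536, -0.461, 0.536]
wrist_force: [0.2, -0.2, 0.3]
finger_gap: 1.0
```

```bash
python3 go.py .4855 .226 .157 8.5; python3 - <<'E'
from h import *
t=Cam("top");t.crop("t1.png",190,310,170,260,6);s=Cam("side");s.crop("s1.png",240,400,170,335,4)
E
```

```text
t 2.45 tcp [0.4852 0.2264 0.2308] toolx [ 0.  0. -1.] tooly [0.989 0.151 0.   ] toolz [ 0.151 -0.989 -0.   ] F [ 0.19 -0.21  0.28] gap 1.0
shift in tool axes [0.0738 0.0002 0.0005]
tool y heading 8.68580812748613
turn (about world z)  -0.1858081274861263  -> about tool x 0.0032429636015982783 alt -3.138349689988195
q [-0.794  0.361  0.343  1.867 -0.148  0.938 -0.232]
```

View pics/t1.png

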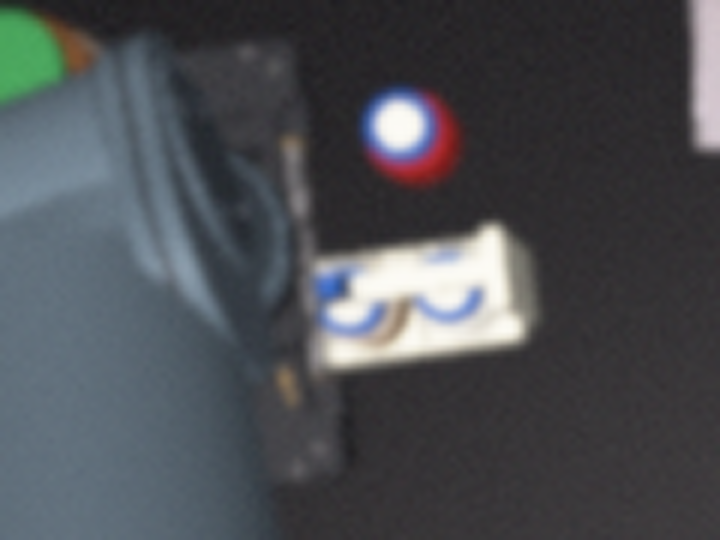

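View pics/s1.png

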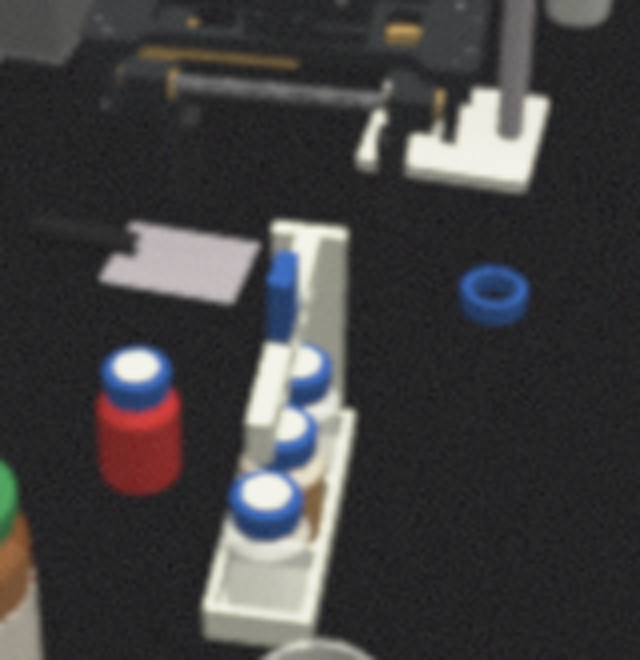

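Emit:
arm_command(targets=[[0.018, 0, 0, 0.003, 1], [0.018, 0, 0, 0, 1], [0.018, 0, 0, 0, 1], [0.012, 0, 0, 0, 1], [0.008, 0, 0, 0, 1], [0, 0, 0, 0, 1], [0, 0, 0, 0, 0.4], [0, 0, 0, 0, 0.0]])

```text
time: 3.55
tcp_pos: [0.4856, 0.2265, 0.1572]
orientation: [0.463, 0.535, -0.462, 0.535]
wrist_force: [-0.8, -0.7, 0.3]
finger_gap: 0.799
```

Emit:
arm_command(targets=[[0, 0, 0, 0, -0.3], [0, 0, 0, 0, -0.5], [0, 0, 0, 0, -0.7], [0, 0, 0, 0, -1], [0, 0, 0, 0, -1], [0, 0, 0, 0, -1], [0, 0, 0, 0, -1], [0, 0, 0, 0, -1]])

```text
time: 4.55
tcp_pos: [0.4852, 0.2264, 0.1567]
orientation: [0.462, 0.535, -0.462, 0.535]
wrist_force: [0.3, -0.4, -1.2]
finger_gap: 0.13
```

Emit:
arm_command(targets=[[-0.004, 0, 0, 0, -1], [-0.012, 0, 0, 0, -1], [-0.018, 0, 0, 0, -1], [-0.02, 0, 0, 0, -1], [-0.02, 0, 0, 0, -1], [-0.02, 0, 0, 0, -1], [-0.014, 0, 0, 0, -1], [-0.006, 0, 0, 0, -1]])

```text
time: 5.55
tcp_pos: [0.4855, 0.2264, 0.2717]
orientation: [0.463, 0.535, -0.462, 0.535]
wrist_force: [0.2, 0.6, -3.0]
finger_gap: 0.131
```

```bash
python3 go.py .61 -.181 .27 2.8; python3 - <<'E'
from h import *
t=Cam("top");t.crop("t2.png",190,310,170,260,6);s=Cam("side");s.crop("s2.png",240,400,150,335,4)
print("spare",t.plane(441,236,.1),"dish",t.plane(435,188,.01))
E
```

```text
t 5.55 tcp [0.4855 0.2264 0.2717] toolx [ 0.001  0.001 -1.   ] tooly [0.99  0.144 0.001] toolz [ 0.144 -0.99  -0.001] F [ 0.15  0.58 -3.02] gap 0.131
shift in tool axes [0.0015 0.0644 0.4211]
tool y heading 8.3076804956677
turn (about world z)  -5.5076804956676995  -> about tool x 0.09612715879727464 alt -3.0454654947925186
q [-0.809  0.312  0.358  1.825 -0.126  1.026 -0.256]
spare [ 0.43771242 -0.38517057  0.1       ] dish [ 0.60321782 -0.39944306  0.01      ]
```

View pics/s2.png

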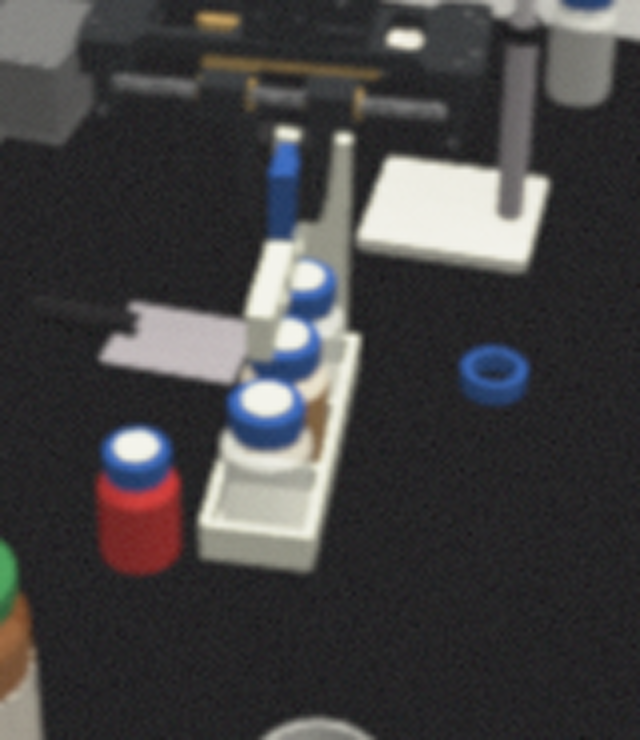

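Emit:
arm_command(targets=[[0, 0.0008, 0.006, 0, -1], [0, 0.0016, 0.012, 0, -1], [0, 0.0024, 0.018, 0, -1], [0, 0.0025, 0.019, 0, -1], [0, 0.0025, 0.019, 0, -1], [0, 0.0025, 0.019, 0, -1], [0, 0.0025, 0.019, 0, -1], [0, 0.0025, 0.019, 0, -1]])

```text
time: 6.65
tcp_pos: [0.5215, 0.0969, 0.2706]
orientation: [0.463, 0.534, -0.463, 0.535]
wrist_force: [0.1, 0.6, -3.5]
finger_gap: 0.132
```

Emit:
arm_command(targets=[[0, 0.0025, 0.019, 0, -1], [0, 0.0025, 0.019, 0, -1], [0, 0.0025, 0.019, 0, -1], [0, 0.0025, 0.019, 0, -1], [0, 0.0025, 0.019, 0, -1], [0, 0.0025, 0.019, 0, -1], [0, 0.0025, 0.019, 0, -1], [0, 0.0025, 0.019, 0, -1]])

```text
time: 7.65
tcp_pos: [0.5628, -0.0506, 0.2706]
orientation: [0.463, 0.535, -0.463, 0.535]
wrist_force: [0.1, 0.3, -4.5]
finger_gap: 0.129
```

Emit:
arm_command(targets=[[0, 0.0025, 0.019, 0, -1], [0, 0.0025, 0.019, 0, -1], [0, 0.0025, 0.019, 0, -1], [0, 0.0025, 0.019, 0, -1], [0, 0.0025, 0.019, 0, -1], [0, 0.0024, 0.018, 0, -1], [0, 0.0016, 0.012, 0, -1], [0, 0.0008, 0.006, 0, -1]])

```text
time: 8.65
tcp_pos: [0.5992, -0.1762, 0.2707]
orientation: [0.463, 0.535, -0.463, 0.535]
wrist_force: [1.0, -0.7, -3.5]
finger_gap: 0.131
```

Emit:
arm_command(targets=[[0, 0, 0, 0.016, -1], [0, 0, 0, 0.016, -1], [0, 0, 0, 0.016, -1], [0, 0, 0, 0.016, -1], [0, 0, 0, 0.016, -1], [0, 0, 0, 0.016, -1], [0, 0, 0, 0, -1], [0, 0, 0, 0, -1]])

```text
time: 9.65
tcp_pos: [0.5991, -0.1755, 0.2707]
orientation: [0.488, 0.512, -0.488, 0.512]
wrist_force: [0.8, -0.4, -3.7]
finger_gap: 0.13
```

```bash
python3 go.py .59 -.1757 .230 2.8; python3 - <<'E'
from h import *
t=Cam("top");t.crop("t3.png",330,430,150,250,6);s=Cam("side");s.crop("s3.png",270,410,60,220,4)
E
```

```text
t 9.65 tcp [ 0.5991 -0.1755  0.2707] toolx [ 0. -0. -1.] tooly [0.999 0.049 0.   ] toolz [ 0.049 -0.999  0.   ] F [ 0.77 -0.37 -3.66] gap 0.13
shift in tool axes [ 0.0407 -0.0091 -0.0002]
tool y heading 2.811436221547495
turn (about world z)  -0.011436221547498349  -> about tool x 0.00019959971999136726 alt -3.1413930538698014
q [-0.143  0.497  0.508  1.601 -0.262  1.112  0.479]
```

View pics/t3.png

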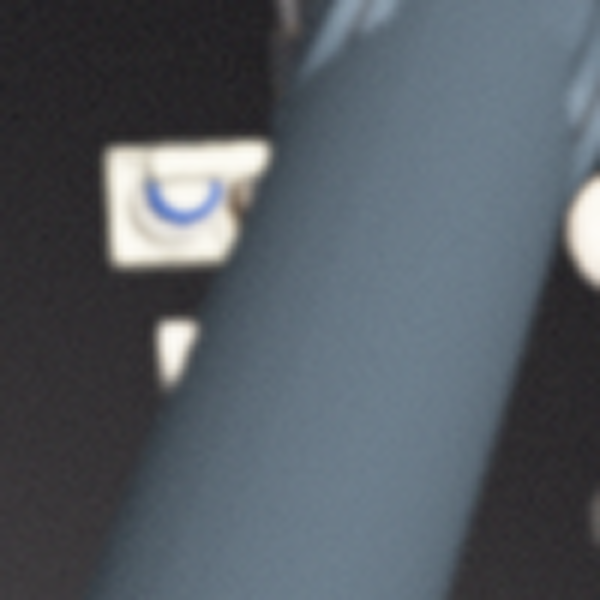

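View pics/s3.png

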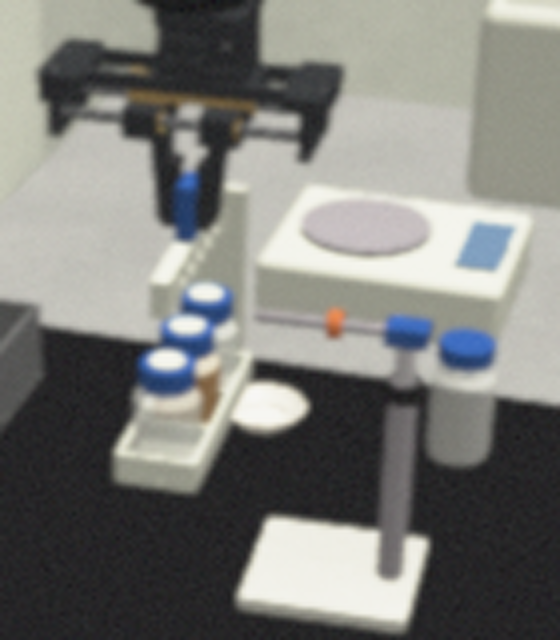

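The side view shows the peg tip at about (334, 138) and the holes on the arm's near face around (315, 125). The top view shows the carrier's +y end. Zooming in.

```bash
python3 - <<'E'
from h import *
t=Cam("top");t.crop("t4.png",340,380,165,200,16);s=Cam("side");s.crop("s4.png",300,360,95,150,12)
E
```

```text
(no output)
```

View pics/t4.png

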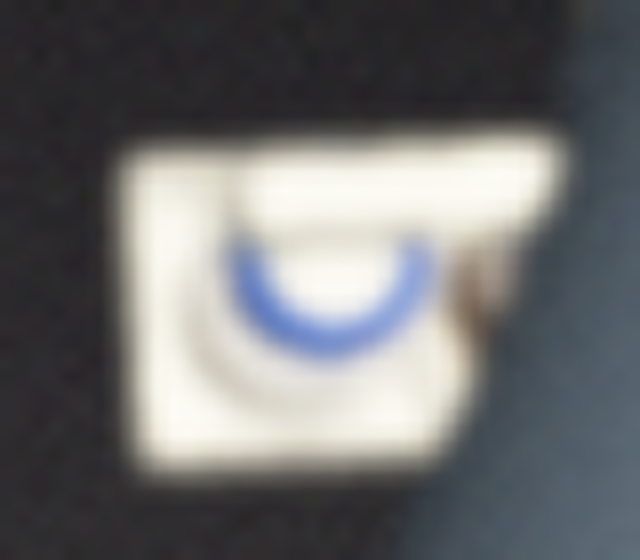

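View pics/s4.png

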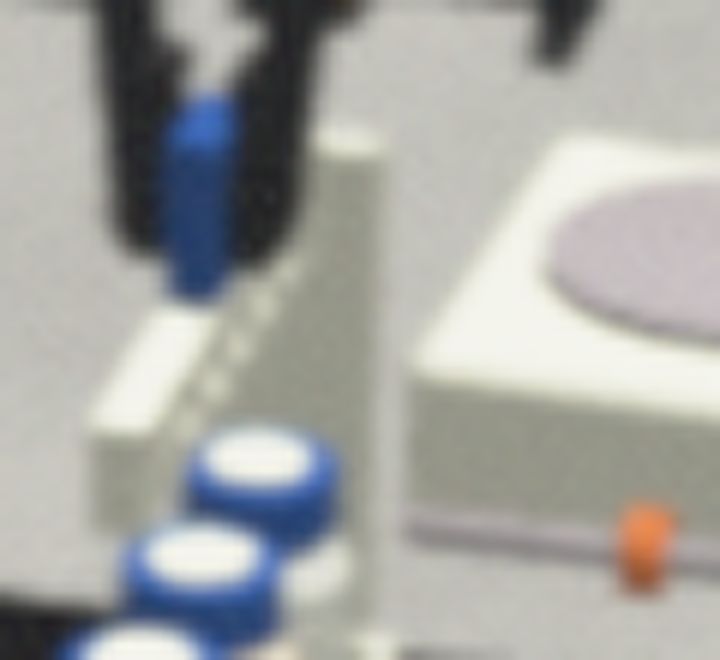

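```bash
cat > m5.py <<'E'
from h import *
s=Cam("side");t=Cam("top")
st=arm.state(); p=st["tcp_pos"]
T=lambda x,y:(340+(x+.5)/16-.5,165+(y+.5)/16-.5)
S=lambda x,y:(300+(x+.5)/12-.5,95+(y+.5)/12-.5)
dz=p[2]-.157
yaw=np.radians(2.8); ex=np.array([np.cos(yaw),np.sin(yaw),0]); ey=np.array([-ex[1],ex[0],0])
def loc(w): d=w-np.array([p[0],p[1],0]); return np.array([d@ex,d@ey,w[2]]).round(4)
for n,q,z in [("trayTL (28,83)",(118,150),.022),("trayBL (-28,83)",(138,470),.022),("armend (., 75)",(240,195),.148),("arm front edge (-6)",(400,230),.148),("arm back edge(+6)",(400,140),.148)]:
    print(n,loc(t.plane(*T(*q),z+dz)))
# holes at local x=-6: intersect side ray with plane x_local=-6mm
for y,q in [(37,(185,425)),(15,(212,383)),(-7,(236,345)),(-29,(262,307)),(-51,(290,270))]:
    d=s.ray(*S(*q)); k=((p[0]*ex[0]+p[1]*ex[1])-.006*1-s.C@ex)/(d@ex); w=s.C+d*k
    print(y,loc(w)[1]*1e3, "z expected %.4f"%(.135+dz), w[2])
# arm end face corners in side: (100,440) top-left? 
for n,q in [("armend top near (-6,75,148)",(150,440)),("tab bottom",(190,300))]:
    X=p*[1,1,0]+ -.006*ex+.075*ey+np.array([0,0,.148+dz]); print(n,S(*q),s.proj(X))
# peg plane
o=np.array([.4854,-.1883,0])
print("peg tip, proj z .2075",s.proj(o+.07*ex+[0,0,.2075]),t.proj(o+.07*ex+[0,0,.2075]))
E
python3 m5.py
```

```text
trayTL (28,83) [0.0322 0.0861 0.1357]
trayBL (-28,83) [-0.0306  0.0856  0.1357]
armend (., 75) [0.0005 0.0761 0.2617]
arm front edge (-6) [-0.0068  0.0487  0.2617]
arm back edge(+6) [0.009  0.0478 0.2617]
37 40.300000000000004 z expected 0.2487 0.24723063895571196
15 16.8 z expected 0.2487 0.2465272938828409
-7 -4.8 z expected 0.2487 0.24605202801070414
-29 -28.8 z expected 0.2487 0.2447150832443068
-51 -55.5 z expected 0.2487 0.2422118799952846
armend top near (-6,75,148) (312.0416666666667, 131.20833333333334) [311.55206006 130.53028714]
tab bottom (315.375, 119.54166666666667) [311.55206006 130.53028714]
peg tip, proj z .2075 [332.87536846 137.5082858 ] [382.33220667 193.99268284]
```

```bash
python3 - <<'E'
from h import *
s=Cam("side");t=Cam("top")
X=np.array([.4852,.2274,.168]); print("tab side proj",s.proj(X),"seen 310.09,242.76; top",t.proj(X))
print("per mm z",s.proj(X+[0,0,.001])-s.proj(X))
im0=cv2.imread("pics/side0.png").astype(int)
b=im0[225:320,290:335]; m=((b[...,0]-b[...,2])>50).astype(np.uint8)
n,l,st,ce=cv2.connectedComponentsWithStats(m); 
for th in (30,40,50,70):
    m=((b[8:30,:, 0]-b[8:30,:,2])>th); v,u=np.nonzero(m[:, 15:26]); print(th,u.mean()+305,v.mean()+233,v.min()+233,v.max()+233)
# corners tab: top z .188, bottom .148
yaw=np.radians(8.5);ex=np.array([np.cos(yaw),np.sin(yaw),0]);ey=np.array([-ex[1],ex[0],0])
for a in(-6,6):
  for c in(-15,15):
    for z in(148,188): print(a,c,z,s.proj(X*[1,1,0]+ex*a/1e3+ey*c/1e3+[0,0,z/1e3]).round(1))
# peg in current side image & im0
im=s.im.astype(float)
for name,src in (("now",im),("t0",im0[:,:,::-1].astype(float))):
  print(name,[src[132:148,u].mean(1).astype(int).tolist() for u in (338,346,362)])
E
```

```text
tab side proj [310.74591263 244.40154889] seen 310.09,242.76; top [241.76617465 218.24580467]
per mm z [ 0.00228416 -0.37993796]
30 309.98709677419356 243.0774193548387 233 254
40 309.9657534246575 243.08904109589042 233 254
50 310.0916030534351 242.83969465648855 233 254
70 310.4516129032258 238.1451612903226 233 247
-6 -15 148 [314.7 247.8]
-6 -15 188 [314.8 232.6]
-6 15 148 [312.4 256.8]
-6 15 188 [312.5 241.5]
6 -15 148 [309.1 247.2]
6 -15 188 [309.1 232.1]
6 15 148 [306.7 256.2]
6 15 188 [306.7 240.9]
now [[143, 144, 143, 145, 147, 160, 170, 147, 142, 177, 187, 187, 190, 189, 191, 192], [144, 146, 144, 144, 146, 145, 159, 172, 148, 145, 178, 188, 189, 193, 192, 189], [144, 146, 146, 143, 145, 144, 145, 146, 158, 173, 150, 150, 180, 191, 190, 193]]
t0 [[146, 144, 145, 144, 147, 159, 171, 146, 145, 177, 187, 188, 191, 188, 190, 193], [146, 147, 145, 146, 147, 149, 161, 172, 147, 146, 179, 191, 189, 192, 191, 189], [146, 146, 146, 144, 147, 147, 144, 147, 159, 172, 148, 149, 179, 191, 192, 193]]
```

Emit:
arm_command(targets=[[0.003, 0, 0, 0, -1], [0.006, -0.002, 0.0003, 0, -1], [0.008, -0.002, 0.0005, 0, -1], [0.008, -0.002, 0.0005, 0, -1], [0.008, -0.002, 0.0004, 0, -1], [0.006, -0.001, 0, 0, -1], [0.002, 0, 0, 0, -1], [0, 0, 0, 0, -1]])

```text
time: 11.05
tcp_pos: [0.5903, -0.1775, 0.2297]
orientation: [0.488, 0.512, -0.488, 0.512]
wrist_force: [-0.1, -0.7, -3.3]
finger_gap: 0.13
```

```bash
cat > m6.py <<'E'
import sys
from h import *
s=Cam("side");t=Cam("top"); t.crop(f"t{sys.argv[1]}.png",335,395,165,215,12);s.crop(f"s{sys.argv[1]}.png",300,360,110,155,13)
st=arm.state(); p=st["tcp_pos"]; yaw=np.radians(2.8); ex=np.array([np.cos(yaw),np.sin(yaw),0]); ey=np.array([-ex[1],ex[0],0])
h=p-ey*.006-[0,0,.022]
print("tcp",p.round(4),"F",st["wrist_force"].round(2)); print("hole c",h.round(4))
for y in (37,15,-7,-29,-51):
    q=s.proj(h+ey*(y+7)/1e3-ex*.006); print(y,"front hole px",q.round(1),"crop",((q-[300,110]+.5)*13).round(0))
o=np.array([.4854,-.1883,0]); q=s.proj(o+.07*ex+[0,0,.2075]); print("tip",q.round(1),((q-[300,110]+.5)*13).round(0))
E
python3 m6.py 5
```

```text
tcp [ 0.5905 -0.1776  0.23  ] F [-0.38  0.28 -4.07]
hole c [ 0.5908 -0.1836  0.208 ]
37 front hole px [318.4 143.1] crop [246. 437.]
15 front hole px [320.4 139.5] crop [272. 390.]
-7 front hole px [322.4 136. ] crop [298. 344.]
-29 front hole px [324.3 132.5] crop [323. 299.]
-51 front hole px [326.2 129.2] crop [347. 256.]
tip [332.9 137.5] [434. 364.]
```

View pics/s5.png

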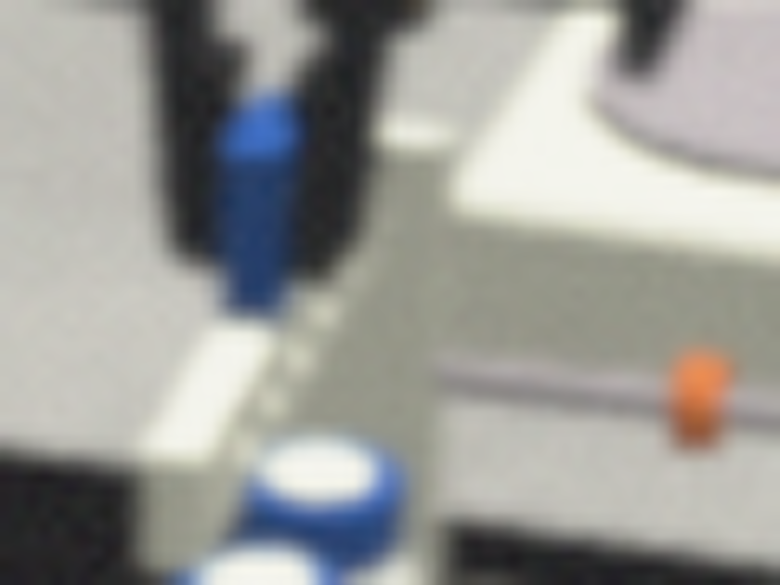

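View pics/t5.png

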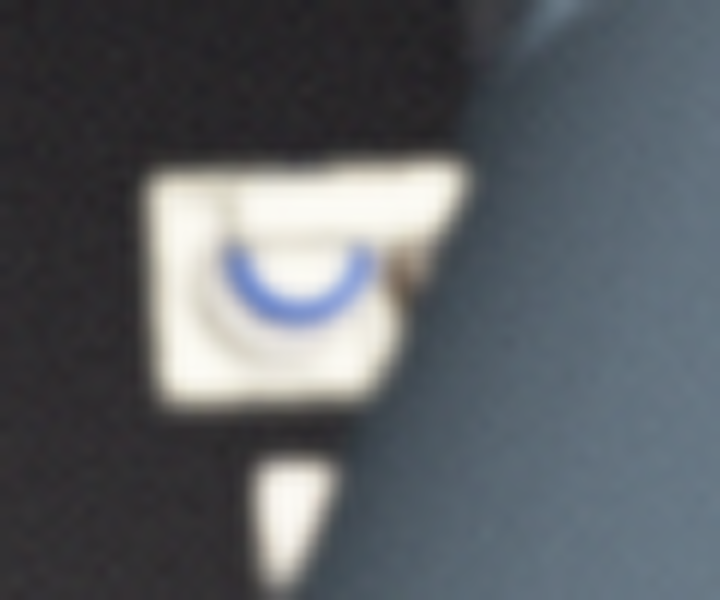

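Emit:
arm_command(targets=[[0, -0.002, 0, 0, -1], [0, -0.004, 0, 0, -1], [0, -0.005, 0, 0, -1], [0, -0.005, 0, 0, -1], [0, -0.003, 0, 0, -1], [0, -0.001, 0, 0, -1], [0, 0, 0, 0, -1], [0, 0, 0, 0, -1]])

```text
time: 12.15
tcp_pos: [0.5704, -0.1785, 0.2297]
orientation: [0.488, 0.512, -0.488, 0.512]
wrist_force: [0.0, 0.6, -3.7]
finger_gap: 0.135
```

```bash
python3 m6.py 6
```

```text
tcp [ 0.5703 -0.1785  0.2297] F [-0.59 -0.   -3.98]
hole c [ 0.5706 -0.1845  0.2077]
37 front hole px [325.7 144.2] crop [341. 451.]
15 front hole px [327.7 140.5] crop [366. 403.]
-7 front hole px [329.6 137. ] crop [391. 357.]
-29 front hole px [331.4 133.5] crop [415. 312.]
-51 front hole px [333.2 130.2] crop [438. 269.]
tip [332.9 137.5] [434. 364.]
```

View pics/s6.png

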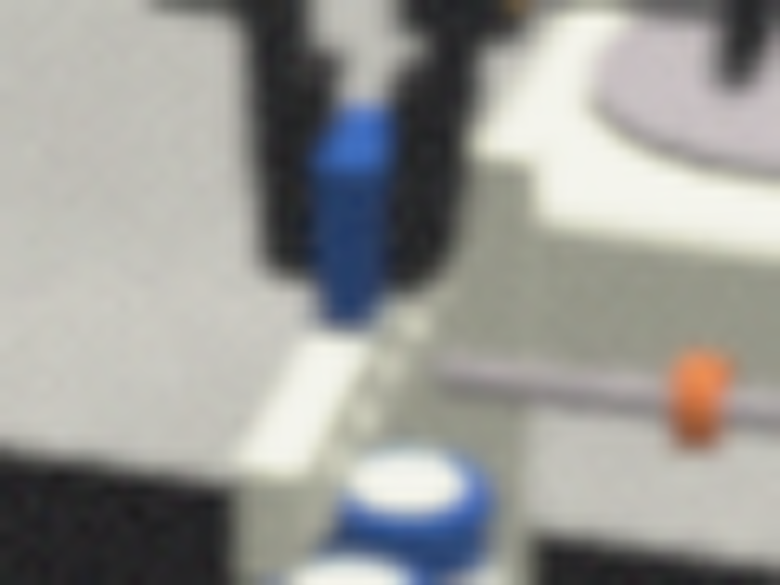

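Emit:
arm_command(targets=[[0, -0.0015, 0, 0, -1], [0, -0.002, 0, 0, -1], [0, -0.002, 0, 0, -1], [0, -0.002, 0, 0, -1], [0, -0.0015, 0, 0, -1], [0, -0.001, 0, 0, -1], [0, -0.0005, 0, 0, -1], [0, 0, 0, 0, -1]])

```text
time: 13.25
tcp_pos: [0.56, -0.179, 0.2298]
orientation: [0.488, 0.512, -0.487, 0.512]
wrist_force: [0.2, 0.3, -3.3]
finger_gap: 0.136
```

Emit:
arm_command(targets=[[0, -0.0005, 0, 0, -1], [0, -0.0005, 0, 0, -1], [0, -0.0005, 0, 0, -1], [0, -0.0005, 0, 0, -1], [0, -0.0005, 0, 0, -1], [0, -0.0005, 0, 0, -1], [0, 0, 0, 0, -1], [0, 0, 0, 0, -1]])

```text
time: 14.25
tcp_pos: [0.5567, -0.179, 0.2296]
orientation: [0.488, 0.512, -0.488, 0.512]
wrist_force: [0.7, 2.4, -5.0]
finger_gap: 0.134
```

```bash
python3 m6.py 7
```

```text
tcp [ 0.5567 -0.179   0.2297] F [ 0.23  1.7  -4.44]
hole c [ 0.557  -0.185   0.2077]
37 front hole px [330.8 144.8] crop [406. 459.]
15 front hole px [332.6 141.2] crop [431. 412.]
-7 front hole px [334.5 137.6] crop [454. 366.]
-29 front hole px [336.2 134.2] crop [478. 320.]
-51 front hole px [338.  130.8] crop [500. 277.]
tip [332.9 137.5] [434. 364.]
```

View pics/s7.png

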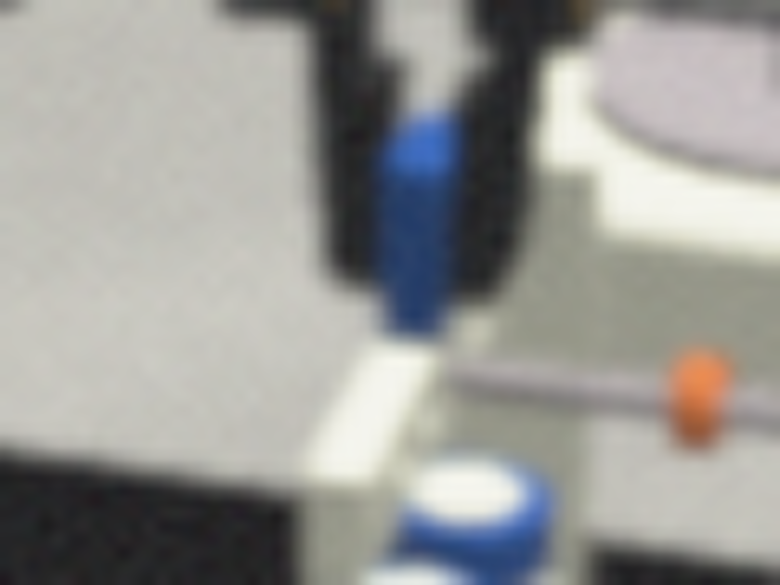

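The peg is in the middle hole, with a slight side contact of Fy ≈ +2 N. I'll shift about 1 mm toward +y and keep sliding.

Emit:
arm_command(targets=[[0, 0, -0.0005, 0, -1], [0, 0, -0.0005, 0, -1], [0, -0.0005, 0, 0, -1], [0, -0.001, 0, 0, -1], [0, -0.001, 0, 0, -1], [0, -0.001, 0, 0, -1], [0, -0.0005, 0, 0, -1], [0, 0, 0, 0, -1]])

```text
time: 15.35
tcp_pos: [0.5526, -0.1785, 0.2298]
orientation: [0.488, 0.512, -0.488, 0.512]
wrist_force: [-0.0, -0.2, -4.7]
finger_gap: 0.132
```

```bash
python3 - <<'E'
from cell import arm
s=arm.state(); print(s["tcp_pos"].round(4),s["wrist_force"].round(2),s["torque"].round(3))
E
```

```text
[ 0.5526 -0.1785  0.2298] [-0.02 -0.19 -4.68] [-0.079  0.059 -0.003]
```

Emit:
arm_command(targets=[[0, -0.001, 0, 0, -1], [0, -0.002, 0, 0, -1], [0, -0.002, 0, 0, -1], [0, -0.002, 0, 0, -1], [0, -0.002, 0, 0, -1], [0, -0.002, 0, 0, -1], [0, -0.001, 0, 0, -1], [0, 0, 0, 0, -1]])

```text
time: 16.35
tcp_pos: [0.5407, -0.179, 0.2298]
orientation: [0.488, 0.512, -0.488, 0.512]
wrist_force: [-0.4, -1.1, -4.3]
finger_gap: 0.131
```

Emit:
arm_command(targets=[[0, -0.001, 0, 0, -1], [0, -0.002, 0, 0, -1], [0, -0.002, 0, 0, -1], [0, -0.002, 0, 0, -1], [0, -0.002, 0, 0, -1], [0, -0.002, 0, 0, -1], [0, -0.001, 0, 0, -1], [0, 0, 0, 0, -1]])

```text
time: 17.35
tcp_pos: [0.5287, -0.1796, 0.2298]
orientation: [0.488, 0.512, -0.488, 0.512]
wrist_force: [-0.1, 0.2, -3.0]
finger_gap: 0.131
```

```bash
python3 m6.py 8;python3 - <<'E'
from h import *
s=Cam("side");s.crop("s8b.png",280,400,50,220,4)
E
```

```text
tcp [ 0.5288 -0.1795  0.2298] F [ 0.17  0.43 -3.67]
hole c [ 0.5291 -0.1855  0.2078]
37 front hole px [341.  146.3] crop [539. 478.]
15 front hole px [342.7 142.6] crop [562. 430.]
-7 front hole px [344.5 139. ] crop [584. 383.]
-29 front hole px [346.1 135.5] crop [606. 338.]
-51 front hole px [347.7 132.1] crop [627. 293.]
tip [332.9 137.5] [434. 364.]
```

View pics/s8b.png

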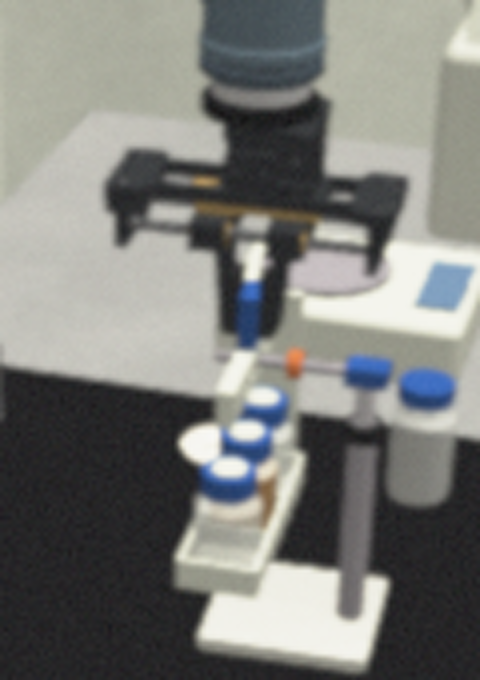

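View pics/s8.png

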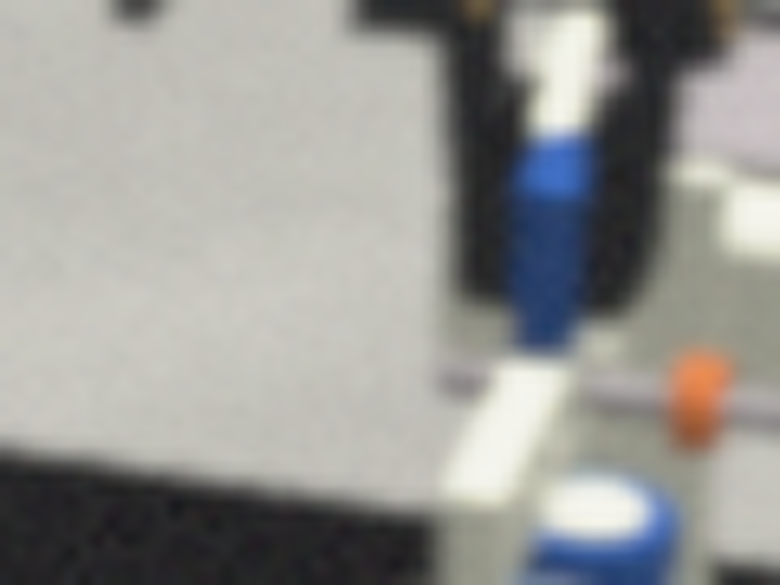

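Emit:
arm_command(targets=[[0, -0.001, 0, 0, -1], [0, -0.002, 0, 0, -1], [0, -0.002, 0, 0, -1], [0, -0.002, 0, 0, -1], [0, -0.002, 0, 0, -1], [0, -0.002, 0, 0, -1], [0, -0.001, 0, 0, -1], [0, 0, 0, 0, -1]])

```text
time: 18.5
tcp_pos: [0.5167, -0.1801, 0.2297]
orientation: [0.488, 0.512, -0.488, 0.512]
wrist_force: [-0.3, 0.5, -2.6]
finger_gap: 0.135
```

Emit:
arm_command(targets=[[0, -0.0005, 0, 0, -1], [0, -0.0005, 0, 0, -1], [0, -0.0005, 0, 0, -1], [0, -0.0005, 0, 0, -1], [0, -0.0005, 0, 0, -1], [0, -0.0005, 0, 0, -1], [0, 0, 0, 0, -1], [0, 0, 0, 0, -1]])

```text
time: 19.5
tcp_pos: [0.5138, -0.1803, 0.2297]
orientation: [0.488, 0.512, -0.488, 0.512]
wrist_force: [1.0, 0.1, -3.9]
finger_gap: 0.131
```

Emit:
arm_command(targets=[[0, -0.0005, 0, 0, -1], [0, -0.0005, 0, 0, -1], [0, -0.0005, 0, 0, -1], [0, -0.0005, 0, 0, -1], [0, 0, 0, 0, -1], [0, 0, 0, 0, -1], [0, 0, 0, 0, -1], [0, 0, 0, 0, -1]])

```text
time: 20.5
tcp_pos: [0.5118, -0.1804, 0.2297]
orientation: [0.488, 0.512, -0.488, 0.512]
wrist_force: [0.5, -1.2, -5.1]
finger_gap: 0.137
```

```bash
python3 m6.py 9
```

```text
tcp [ 0.5118 -0.1804  0.2297] F [-0.18 -0.63 -4.21]
hole c [ 0.512  -0.1864  0.2077]
37 front hole px [347.4 147.1] crop [622. 489.]
15 front hole px [349.  143.4] crop [644. 440.]
-7 front hole px [350.7 139.8] crop [665. 393.]
-29 front hole px [352.2 136.2] crop [686. 348.]
-51 front hole px [353.8 132.8] crop [706. 303.]
tip [332.9 137.5] [434. 364.]
```

View pics/s9.png

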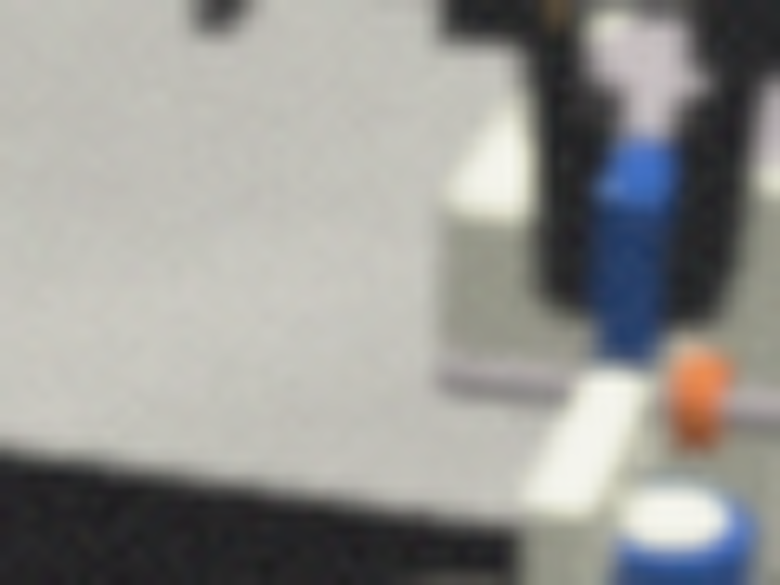

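Not touching the collar yet, going by Fx ≈ 0. I'll creep on in 0.5 mm rows, reading the force each call.

Emit:
arm_command(targets=[[0, -0.0005, 0, 0, -1], [0, -0.0005, 0, 0, -1], [0, -0.0005, 0, 0, -1], [0, -0.0005, 0, 0, -1], [0, 0, 0, 0, -1], [0, 0, 0, 0, -1], [0, 0, 0, 0, -1], [0, 0, 0, 0, -1]])

```text
time: 21.6
tcp_pos: [0.5098, -0.1805, 0.2297]
orientation: [0.488, 0.512, -0.488, 0.512]
wrist_force: [-1.3, 0.9, -4.7]
finger_gap: 0.132
```

Emit:
arm_command(targets=[[0, -0.0005, 0, 0, -1], [0, -0.0005, 0, 0, -1], [0, 0, 0, 0, -1], [0, 0, 0, 0, -1], [0, 0, 0, 0, -1], [0, 0, 0, 0, -1], [0, 0, 0, 0, -1], [0, 0, 0, 0, -1]])

```text
time: 22.6
tcp_pos: [0.5091, -0.1805, 0.2299]
orientation: [0.488, 0.512, -0.487, 0.512]
wrist_force: [4.1, 0.3, -4.9]
finger_gap: 0.135
```

Fx = +4 N and the tool moved only 0.7 of the commanded 1.0 mm, so the collar has been felt. Now I'll ease off slightly and lower until the peg takes the weight.

Emit:
arm_command(targets=[[0, 0.0003, 0, 0, -1], [0.0005, 0, 0, 0, -1], [0.0005, 0, 0, 0, -1], [0.0005, 0, 0, 0, -1], [0, 0, 0, 0, -1], [0, 0, 0, 0, -1], [0, 0, 0, 0, -1], [0, 0, 0, 0, -1]])

```text
time: 23.6
tcp_pos: [0.5092, -0.1806, 0.2283]
orientation: [0.488, 0.512, -0.488, 0.512]
wrist_force: [4.1, -0.7, -3.9]
finger_gap: 0.136
```

```bash
python3 go.py .509 -.1805 .227 2.8
```

```text
t 23.6 tcp [ 0.5092 -0.1806  0.2283] toolx [ 0. -0. -1.] tooly [0.999 0.049 0.   ] toolz [ 0.049 -0.999  0.   ] F [ 4.13 -0.65 -3.92] gap 0.136
shift in tool axes [ 0.0013 -0.0002 -0.0001]
tool y heading 2.810379512137396
turn (about world z)  -0.010379512137390634  -> about tool x 0.0001811566615481806 alt -3.1414114969282454
q [-0.146  0.393  0.516  1.865 -0.236  0.943  0.525]
```

Emit:
arm_command(targets=[[0, 0, 0, 0, -1], [0.0005, 0, 0, 0, -1], [0, 0, 0, 0, -1], [0.0005, 0, 0, 0, -1], [0, 0, 0, 0, -1], [0, 0, 0, 0, -1], [0, 0, 0, 0, -1], [0, 0, 0, 0, -1]])

```text
time: 24.6
tcp_pos: [0.5091, -0.1805, 0.2272]
orientation: [0.488, 0.512, -0.488, 0.512]
wrist_force: [5.4, -0.7, -2.9]
finger_gap: 0.131
```

Emit:
arm_command(targets=[[0, 0.0003, 0, 0, -1], [0.0005, 0, 0, 0, -1], [0, 0, 0, 0, -1], [0, 0, 0, 0, -1], [0, 0, 0, 0, -1], [0, 0, 0, 0, -1], [0, 0, 0, 0, -1], [0, 0, 0, 0, -1]])

```text
time: 25.6
tcp_pos: [0.5092, -0.1804, 0.2266]
orientation: [0.488, 0.512, -0.488, 0.512]
wrist_force: [4.3, -0.1, -3.5]
finger_gap: 0.136
```

Emit:
arm_command(targets=[[0.0005, 0, 0, 0, -1], [0, 0, 0, 0, -1], [0, 0, 0, 0, -1], [0, 0, 0, 0, -1], [0.0005, 0, 0, 0, -1], [0, 0, 0, 0, -1], [0, 0, 0, 0, -1], [0, 0, 0, 0, -1]])

```text
time: 26.6
tcp_pos: [0.5093, -0.1805, 0.2257]
orientation: [0.488, 0.512, -0.488, 0.512]
wrist_force: [2.9, -0.7, -3.8]
finger_gap: 0.134
```

```bash
python3 m6.py 10;python3 - <<'E'
from h import *
s=Cam("side");s.crop("s10b.png",280,400,50,220,4); print(arm.state()["wrist_force"])
E
```

```text
tcp [ 0.5093 -0.1805  0.2257] F [ 3.13  0.23 -2.83]
hole c [ 0.5096 -0.1865  0.2037]
37 front hole px [348.2 148.6] crop [634. 508.]
15 front hole px [349.9 144.9] crop [655. 460.]
-7 front hole px [351.5 141.2] crop [676. 412.]
-29 front hole px [353.1 137.7] crop [696. 366.]
-51 front hole px [354.6 134.2] crop [716. 322.]
tip [332.9 137.5] [434. 364.]
[ 3.16811938  0.02852503 -4.15940359]
```

View pics/s10.png

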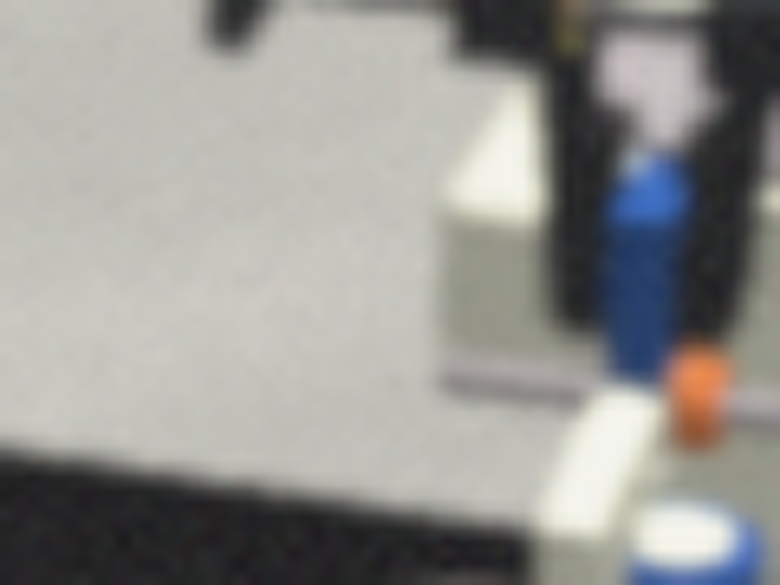

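View pics/s10b.png

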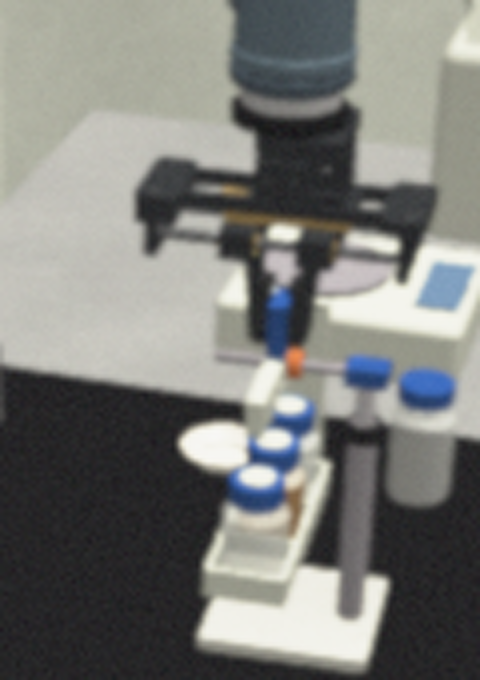

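Still carrying the full weight, so I keep lowering.

Emit:
arm_command(targets=[[0.0005, 0, 0, 0, -1], [0, 0, 0, 0, -1], [0, 0, 0, 0, -1], [0.0003, 0, 0, 0, -1], [0, 0, 0, 0, -1], [0, 0, 0, 0, -1], [0, 0, 0, 0, -1], [0, 0, 0, 0, -1]])

```text
time: 27.75
tcp_pos: [0.5094, -0.1805, 0.2251]
orientation: [0.488, 0.512, -0.488, 0.512]
wrist_force: [0.2, 0.4, 3.6]
finger_gap: 0.134
```

Emit:
arm_command(targets=[[0.0005, 0, 0, 0, -1], [0, 0, 0, 0, -1], [0, 0, 0, 0, -1], [0, 0, 0, 0, -1], [0, 0, 0, 0, -1], [0, 0, 0, 0, -1], [0, 0, 0, 0, -1], [0, 0, 0, 0, -1]])

```text
time: 28.75
tcp_pos: [0.5094, -0.1805, 0.225]
orientation: [0.488, 0.512, -0.487, 0.512]
wrist_force: [-1.8, 1.4, 7.8]
finger_gap: 0.135
```

The peg bears the load now. I'll lift 0.8 mm to relieve the press.

Emit:
arm_command(targets=[[-0.0005, 0, 0, 0, -1], [-0.0003, 0, 0, 0, -1], [0, 0, 0, 0, -1], [0, 0, 0, 0, -1], [0, 0, 0, 0, -1], [0, 0, 0, 0, -1], [0, 0, 0, 0, -1], [0, 0, 0, 0, -1]])

```text
time: 29.75
tcp_pos: [0.5093, -0.1805, 0.2252]
orientation: [0.488, 0.512, -0.488, 0.512]
wrist_force: [0.7, -0.3, -0.5]
finger_gap: 0.134
```

Emit:
arm_command(targets=[[0, 0, 0, 0, -0.72], [0, 0, 0, 0, -0.68], [0, 0, 0, 0, -0.62], [0, 0, 0, 0, -0.55], [0, 0, 0, 0, -0.45], [0, 0, 0, 0, -0.35], [0, 0, 0, 0, -0.3], [0, 0, 0, 0, -0.3]])

```text
time: 30.75
tcp_pos: [0.5093, -0.1805, 0.2252]
orientation: [0.488, 0.512, -0.488, 0.512]
wrist_force: [-0.1, -0.0, -0.1]
finger_gap: 0.351
```

```bash
python3 m6.py 11;python3 - <<'E'
from h import *
s=Cam("side");s.crop("s11b.png",280,400,50,220,4); print(arm.state()["wrist_force"])
E
```

```text
tcp [ 0.5094 -0.1805  0.2252] F [-0.88  0.4   0.25]
hole c [ 0.5097 -0.1865  0.2032]
37 front hole px [348.2 148.7] crop [633. 510.]
15 front hole px [349.8 145. ] crop [655. 461.]
-7 front hole px [351.5 141.4] crop [675. 414.]
-29 front hole px [353.  137.8] crop [696. 368.]
-51 front hole px [354.6 134.4] crop [716. 323.]
tip [332.9 137.5] [434. 364.]
[-0.15903667 -0.13152848  0.18884409]
```

View pics/s11.png

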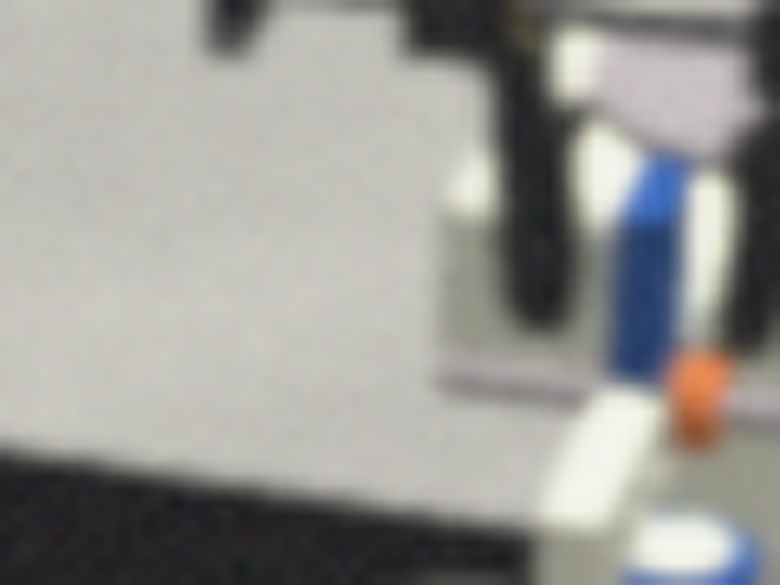

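View pics/s11b.png

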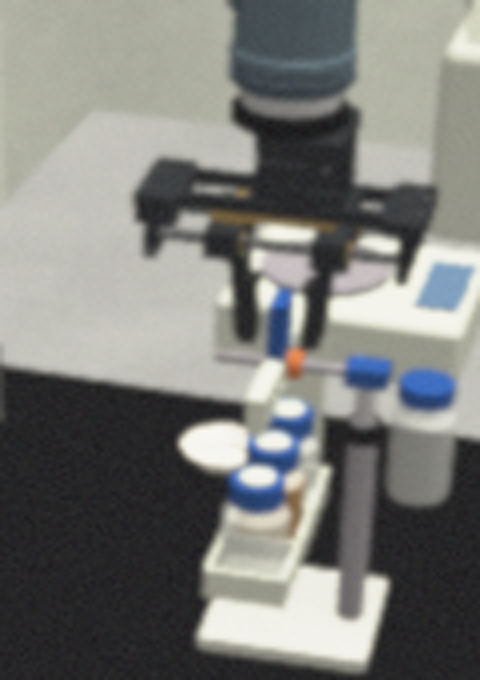

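The carrier hangs free and level against the collar, so I'll retract straight up.

Emit:
arm_command(targets=[[-0.005, 0, 0, 0, -0.3], [-0.01, 0, 0, 0, -0.3], [-0.015, 0, 0, 0, -0.3], [-0.02, 0, 0, 0, -0.3], [-0.02, 0, 0, 0, -0.3], [-0.02, 0, 0, 0, -0.3], [-0.015, 0, 0, 0, -0.3], [-0.005, 0, 0, 0, -0.3]])

```text
time: 31.9
tcp_pos: [0.5097, -0.1807, 0.3365]
orientation: [0.488, 0.512, -0.487, 0.513]
wrist_force: [-0.5, 0.6, 0.1]
finger_gap: 0.347
```

Emit:
arm_command(targets=[[0, 0, 0, 0, -0.3], [0, 0, 0, 0, -0.3], [0, 0, 0, 0, -0.3], [0, 0, 0, 0, -0.3], [0, 0, 0, 0, -0.3], [0, 0, 0, 0, -0.3], [0, 0, 0, 0, -0.3], [0, 0, 0, 0, -0.3]])

```text
time: 32.9
tcp_pos: [0.5094, -0.1805, 0.3353]
orientation: [0.488, 0.512, -0.488, 0.512]
wrist_force: [0.7, 0.4, 0.5]
finger_gap: 0.35
```

```bash
python3 - <<'E'
from h import *
s=Cam("side");s.crop("s12.png",310,390,110,210,6); t=Cam("top"); t.crop("t12.png",150,470,100,300,2); st=arm.state();print(st["time"],st["tcp_pos"],st["wrist_force"])
s2=Cam("side"); print(np.abs(s.im[100:215,300:400].astype(int)-s2.im[100:215,300:400]).max())
E
```

```text
33.0 [ 0.50934164 -0.18047688  0.33523276] [ 0.41842051 -0.09196653  0.01008031]
14
```

View pics/s12.png

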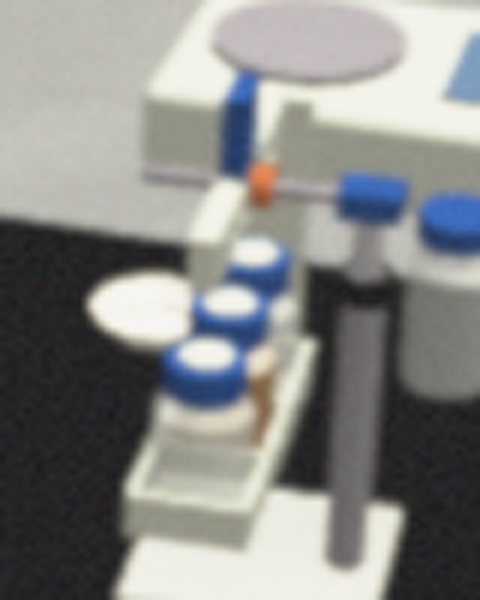

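View pics/t12.png

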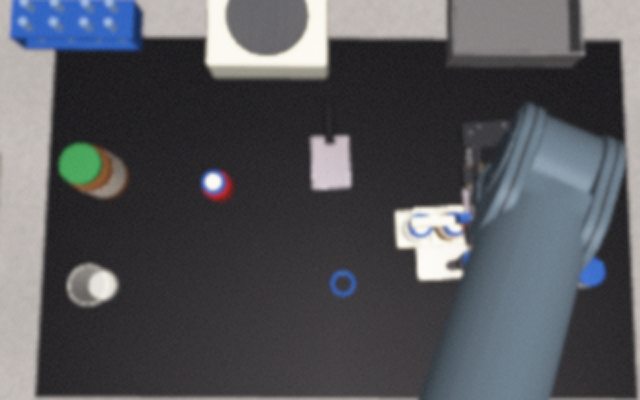

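The carrier hangs on the middle hole against the collar with its bottles upright. For a quick tilt check, I'll compare the tray region while held (level) against now.

```bash
python3 - <<'E'
from h import *
s=Cam("side")
a=cv2.cvtColor(cv2.imread("pics/s10b.png"),6).astype(np.float32)
b=cv2.cvtColor(cv2.resize(s.im[50:220,280:400,::-1],None,fx=4,fy=4,interpolation=cv2.INTER_CUBIC),6).astype(np.float32)
for n,(x0,x1,y0,y1) in dict(near=(185,300,500,610),far=(270,335,380,480),stand=(340,400,340,400)).items():
    A=a[y0:y1,x0:x1];B=b[y0:y1,x0:x1]
    (d,r)=cv2.phaseCorrelate(A,B,cv2.createHanningWindow(A.shape[::-1],5)); print(n,np.array(d)/4,r)
E
```

```text
near [0.01788705 0.06770385] 0.5541782511936294
far [0.05690973 0.06480646] 0.3175962236192491
stand [ 0.02850175 -0.02693542] 0.6283525721232096
```

```bash
python3 -c "
from cell import arm
print(arm.finish_job())"
```

```text
the job is handed in; nothing more can be done
None
```

The carrier is hanging level on the peg by its middle hole, up against the orange collar, and I handed the job in at about 33 s. The tool gave no verdict.

**Which hole:** the full bottle was in the middle pocket, so the combined centre of mass sits at y ≈ -7 mm. That is the middle hole's position.

**How it went:**
- I gripped the blue tab, lifted the carrier clear, turned it about 5.5° to line up with the peg, and threaded the peg through the hole. There was a brief side contact of about 2 N.
- I slid it in until the collar pushed back with about 4 N along the peg. Then I lowered it until the peg took the weight, eased off the press, opened the fingers and went straight up.
- The largest load on the peg, judged from wrist readings, was about 12 N against the 20 N limit.

**Last checks:**
- **Level:** the carrier's image moved less than 0.1 px between being held level and hanging free.
- **Collar:** the tool was within about 0.5 mm of where the collar was felt when I let go.
- **Bottles:** all three are still upright in their pockets.
- **Robot:** the gripper is about 110 mm higher with wrist force near zero.
- **Bystanders:** the ones in view looked unmoved; in the final top picture the arm hid the dish and part of the clear jar.

**One disagreement:** the first camera estimate of the peg height was 207–209 mm. By touch the axis was nearer 206 mm, so I trusted the touch.

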